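Find the jar with the loose cap and move it to the rework stand

TASK

Working from left to right along the plywood rack, twist the cap of each blue jar gently by about 20 degrees in the opening direction (counter-clockwise from above) and let go: a sound cap springs back, a loose one stays turned. When all three have been tried, take the jar with the loose cap by its body, across its narrow width, stand it upright on clear bench and let go, then take it again across its long way and lower it fully home between the cheeks of the red rework stand. Turn no cap as far as 45 degrees, lift no jar by its cap, keep the jar upright, leave the sound jars in the rack and everything else where it is.

Things in the scene. Friction and masses are not known exactly. Their poses are not given: they have to be found in the camera images.
- rack: fixed plywood rack, 74 x 246 mm, three bays in a row along its y, 77 mm apart, origin under its centre. 10 mm dividers, 86 mm above the bench, stand 1.5 mm from the jars' short ends: no room for fingers there. Front and back are open above 18 mm high lips, so a jar is gripped across its 46 mm width and lifted straight up
- slot_1 (a point): floor of the LEFT bay (seen from the robot, largest y), bay centre, 6 mm above the bench; x points across the row, away from the robot, y along the row to the left
- slot_2 (a point): floor of the middle bay, axes as slot_1
- slot_3 (a point): floor of the RIGHT bay (smallest y), axes as slot_1
- stand: fixed red rework stand, base 110 x 96 mm, origin under its centre. Two cheeks, 52 mm apart along x, 52 mm long in y, top 90 mm above the bench, flared: no room for fingers beside the jar's 46 mm width. At the ends (+-y) only rubber stops, 70 mm apart, top 16 mm above the bench: a jar goes in gripped across its 64 mm length
- stand_seat (a point): centre of the stand's floor, 6 mm above the bench, z up; own y is the long way of a seated jar (either way round). The bench round x 0.45, y -0.04, in front of rack and stand, is always clear for putting a jar down
- jar_a_mid (a point): centre of one of three look-alike blue canisters, 46 (own x) x 64 mm (own y), body 90 mm high plus black round screw cap; this point is 58 mm above the underside, half the 116 mm total, z up. About 0.25 kg. Exactly one jar has a loose cap; the jars are mixed among the bays. Grip the body about 76 mm above the underside: the 38 mm cap then fits between the fingers
- cap_a (a joint): turn of jar_a's cap, rad, 0 at the start, positive counter-clockwise from above (opening), travel to 1.4. Cap 38 mm diameter, 94 to 116 mm above the underside, on the jar's centre line. White lines on cap and shoulder meet at 0 (on the jar's -x side). A sound cap resists like a spring, 0.8 N m/rad, and returns to below 0.08 when let go; a loose one needs 0.02 N m and stays turned
- jar_b_mid (a point): centre of jar_b, exactly as jar_a_mid
- cap_b (a joint): turn of the cap of jar_b, exactly as cap_a
- jar_c_mid (a point): centre of jar_c, exactly as jar_a_mid
- cap_c (a joint): turn of the cap of jar_c, exactly as cap_a
- wood_wedge: bystander: wooden wedge 34x100x28 mm lying on the bench, origin under its centre
- caliper: bystander: caliper 66x200x13 mm lying on the bench near the robot, origin under its centre
- putter: bystander: dark putter head 60x93x42 mm on the bench, origin under its centre
Things that resemble listed ones, but are neither listed nor needed, are in the scene too. What is shaped like the part that bears jar_a_mid but pink is not meant.

How it is judged:
By the outcome, as a careful person would: the job done as asked, in the order asked, and still so for the second after the job is handed in, with the robot touching nothing.
It also fails if it takes over 67 s, if anything falls off the work surface, if the arm or the gripper's body presses on something with over 40 N, if the wrist force passes 120 N, or if a joint passes its speed limit or range.

ROBOT

A 6-joint arm with a two-finger parallel gripper is mounted at the origin on a cart in front of the work surface, level with it; the furniture and walls round the work are solid. World frame = base frame: x ahead of the robot, y to its left, z up, the work surface at z = 0. Lengths are in m, angles in rad, forces in N, time in s.
With the tool pointing down it reaches from about 0.25 to 0.775 m from the base axis. Payload 4 kg.
Tool frame: the origin (TCP) lies at the very end of the fingers, on their centre line; the grasp point (between the pads) lies 19 mm behind it; x points along the fingers, y is the direction in which the jaws open and shut, and the axes are right-handed (so a half turn about x gives the same grasp; the last joint's range is limited). The gripper opens to 94 mm and grips with 3 to 60 N. Pads are 16 mm wide; open, the fingers measure 119 mm over their backs; the gripper's body (75 mm by 177 mm) begins 78 mm behind the grasp point.
Start: joints at [-1.339, 0.087, 1.371, -0, 1.684, -0.103], TCP at [0.181, -0.519, 0.171] pointing down, gripper open.
Joint ranges: [-3.1, 3.1], [-0.76, 2.03], [0.27, 2.55], [-1.08, 4.22], [0.17, 2.65], [-2.57, 2.57]. Speed limits (rad/s): [2.79, 2.79, 3.14, 3.14, 3.14, 3.14].

INTERFACE

Orientations are given as [roll, pitch, yaw] about the fixed x, y, z axes, in that order (R = Rz(yaw) Ry(pitch) Rx(roll)).
In Python, from bench import robot gives the robot as it stands.
- The arm moves only by the tool carry_out, never from a script. Its argument "targets" is a list of rows, each a list of 5 numbers: the closure, from 0 (fully open) to 1 (shut), then the shift along the tool's x, y, z in cm, then the turn about the tool's x in degrees. In form: [[fingers, tx, ty, tz, turn], ...]. A call has 1 to 20 rows; each row shifts and turns the commanded pose from where the row before left it, along the tool's axes as they then stand; what a row does not reach is not made up. A row lasts 1/10 s, in which the tool goes at most 50 mm and 8.59 degrees, less where a joint would pass 70% of its speed; a pose out of reach is approached as far as the arm can. A call is refused whole if a number of a shift passes 5 or a number of a turn 8.59, either way. A call with a gripper value outside its range is refused whole. The fingers move at their own pace and stop on an object; the grip force is fixed at half the most. Time passes only in rows, so rows that do not move let the fingers close. It gives the time, the measured TCP pose, the force and the opening at its end, in the units of the state.
- robot.get_obs(): the state, without advancing time (a new reading comes with each control period).
- robot.snapshot(name): name is "scene" or "side" or "wrist"; returns a dict with "image" (480x640x3 uint8, red, green, blue), "camera_matrix" (3x3 intrinsics, pixels), "distortion" ([k1, k2, p1, p2, k3] as OpenCV has them; the pictures are not rectified), "pose" (4x4, takes a point from camera to world coordinates). Camera axes: x right, y up, looking along -z (the intrinsics and any distortion apply to the point x, -y, -z); pixel columns grow to the right and rows downward; lengths in m; the calibration is good to about 2 mm. A picture is of the moment at which its call begins. There is no depth.
- robot.close_job(): hands the job in, once; it reports no verdict.
The state is a dict: "time": time; "joint_positions": joint angles; "qvel": joint speeds; "joint_torque": joint torques, N m; "tool_pos": TCP position; "ee_rot": TCP orientation; "wrist_force": force on the tool from outside, world axes, zero at the start; "wrist_torque": the same for the moment, N m; "width": finger opening in m.
Only numpy, scipy, OpenCV 4.12 (cv2) and the standard library are available. Lean on these libraries where they do the work, as an engineer would, in place of code of your own. Each camera call takes 0.05 s, during which the arm holds its last target. There are 200 camera calls.

## Working session

There is one attempt and no reset: what is moved stays moved. The work goes in short steps, Python scripts to look and compute and a tool call to move; the robot and the scene stay as the last step left them, time stands still between calls to the robot, and variables do not carry over. Pictures are saved under pics/ and viewed, about 8 in all and at most 12, crops included, and the job is handed in when it is done.

Besides the shell and the picture viewer there is one more tool, called after "Emit:" as name([rows], argument=value, ...), one row to a line, values as JSON. carry_out: Moves the arm, as the interface text tells. Its arguments: {"type":"object","properties":{"targets":{"type":"array","items":{"type":"array","items":{"type":"number"}}}},"required":["targets"]}

```bash
ls; mkdir -p pics; python3 - <<'E'
from bench import robot
import cv2,pickle
d={}
for n in("scene","side"):
    s=robot.snapshot(n);d[n]=s;cv2.imwrite(f"pics/{n}0.png",s["image"][:,:,::-1]);print(n,s["pose"].round(3).tolist(),s["camera_matrix"].round(1).tolist(),s["distortion"])
pickle.dump(d,open("s0.pkl","wb"))
print(robot.get_obs())
E
```

```text
pics
scene [[-0.844, 0.247, -0.476, -0.245], [-0.537, -0.398, 0.744, 1.109], [-0.006, 0.884, 0.468, 0.823], [0.0, 0.0, 0.0, 1.0]] [[592.6, 0.0, 319.7], [0.0, 592.6, 233.4], [0.0, 0.0, 1.0]] [-0.16289495  0.          0.          0.          0.        ]
side [[0.993, 0.067, -0.098, 0.356], [-0.118, 0.616, -0.779, -1.046], [0.008, 0.785, 0.619, 0.908], [0.0, 0.0, 0.0, 1.0]] [[486.9, 0.0, 315.7], [0.0, 486.9, 230.5], [0.0, 0.0, 1.0]] [-0.06508023  0.          0.          0.          0.        ]
{'time': 0.1, 'joint_positions': array([-1.33910936e+00,  8.78721679e-02,  1.37209860e+00, -2.85232803e-05,
        1.68358830e+00, -1.03098311e-01]), 'qvel': array([ 0.00127359, -0.00103801, -0.0036729 , -0.00107244, -0.00051895,
        0.00075193]), 'joint_torque': array([ 1.46011138e-03, -3.41253018e+01, -3.03301299e+01,  7.20018544e-02,
        3.04231653e-02, -1.01259366e-04]), 'tool_pos': array([ 0.18056838, -0.5189213 ,  0.17012846]), 'ee_rot': array([-1.65947939,  1.56882971,  1.81689536]), 'wrist_force': array([ 0.35257923, -0.34862506,  0.13098918]), 'wrist_torque': array([-0.05470697,  0.00665301, -0.05135488]), 'width': 0.09412915079567423}
```

View pics/scene0.png

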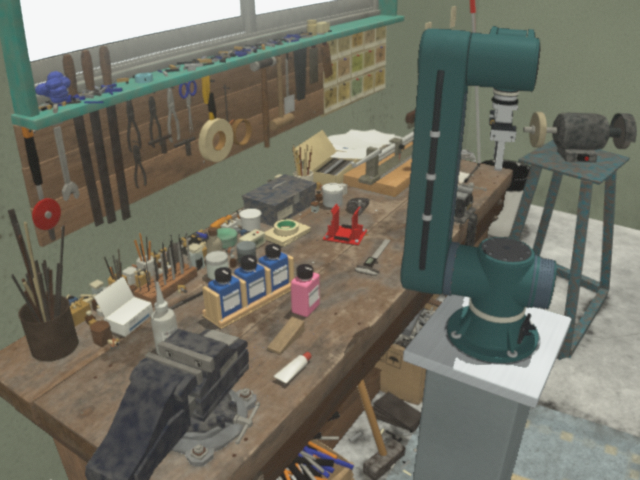

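View pics/side0.png

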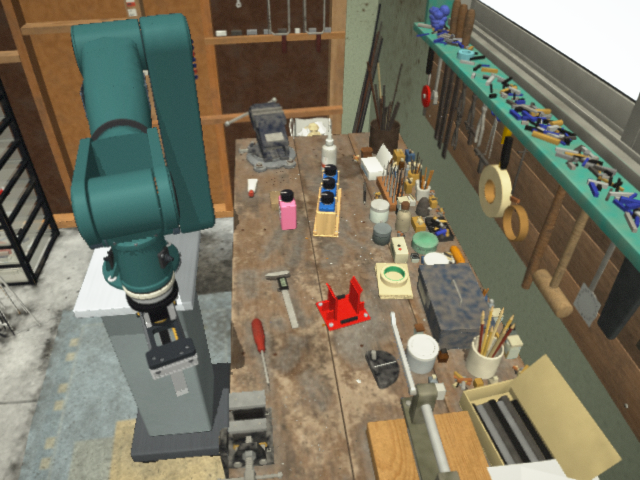

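The scene view shows three blue jars in the rack at about (222,293), (249,279) and (275,265). The pink look-alike is at (305,290) and the red stand at (346,228). In the side view the jars are at (328,175–205) and the stand at (343,308). Next I'll make an enlarged crop and rough ray-cast positions.

```bash
cat > h.py <<'E'
import numpy as np, cv2
def ray(s,uv):
    p=cv2.undistortPoints(np.array([[uv]],float),s["camera_matrix"],np.array(s["distortion"]))[0,0]
    T=s["pose"];d=T[:3,:3]@np.array([p[0],-p[1],-1.]);return T[:3,3],d/np.linalg.norm(d)
def onz(s,uv,z):
    o,d=ray(s,uv);return o+d*(z-o[2])/d[2]
def tri(s1,a,s2,b):
    o,d=ray(s1,a);p,e=ray(s2,b)
    t=np.linalg.lstsq(np.c_[d,-e],p-o,rcond=None)[0]
    A=o+t[0]*d;B=p+t[1]*e;return (A+B)/2,np.linalg.norm(A-B)
def proj(s,P):
    T=np.linalg.inv(s["pose"]);p=T[:3,:3]@np.array(P)+T[:3,3]
    q=np.array([[p[0]/-p[2],-p[1]/-p[2],1.]])
    return cv2.projectPoints(q,np.zeros(3),np.zeros(3),s["camera_matrix"],np.array(s["distortion"]))[0][0,0]
def blobs(m,amin=20):
    n,l,st,c=cv2.connectedComponentsWithStats(m.astype(np.uint8))
    return [(st[i].tolist(),c[i].round(1).tolist()) for i in range(1,n) if st[i][4]>=amin]
E
python3 - <<'E'
from h import *;import pickle
d=pickle.load(open("s0.pkl","rb"))
for n in d:
    im=d[n]["image"].astype(int);r,g,b=im[...,0],im[...,1],im[...,2]
    print(n,"blue",[x for x in blobs((b>r*1.8)&(b>g*1.25)&(b>60),60)])
    print(n,"red",[x for x in blobs((r>130)&(g<60)&(b<60),60)])
sc,si=d["scene"]["image"],d["side"]["image"]
a=cv2.resize(sc[190:340,180:380],(800,600),interpolation=3)[:, :]
b=cv2.resize(si[150:350,250:400],(450,600),interpolation=3)
a=cv2.resize(sc[235:335,195:330],(405,300),interpolation=3);a2=cv2.resize(sc[195:255,310:391],(405,300),interpolation=3)
b=cv2.resize(si[155:245,265:355],(390,300)[:2],interpolation=3);b2=cv2.resize(si[270:335,305:390],(390,300),interpolation=3)
cv2.imwrite("pics/c1.png",np.vstack([np.hstack([a,b]),np.hstack([a2,b2])])[:,:,::-1])
E
```

```text
scene blue [([260, 253, 27, 17, 200], [274.3, 261.3]), ([235, 265, 28, 18, 224], [250.1, 273.5]), ([209, 277, 30, 19, 255], [224.6, 286.1]), ([304, 447, 28, 12, 96], [315.7, 452.7])]
scene red [([335, 225, 29, 15, 226], [350.1, 231.9])]
side blue [([430, 5, 20, 26, 351], [438.9, 16.1]), ([510, 109, 30, 13, 180], [523.0, 115.4]), ([589, 182, 10, 15, 85], [593.8, 189.3]), ([322, 184, 14, 12, 61], [330.2, 190.2]), ([613, 193, 27, 22, 302], [627.6, 203.1]), ([319, 198, 16, 13, 118], [327.0, 206.2])]
side red [([316, 277, 54, 53, 1258], [343.6, 307.3])]
```

View pics/c1.png

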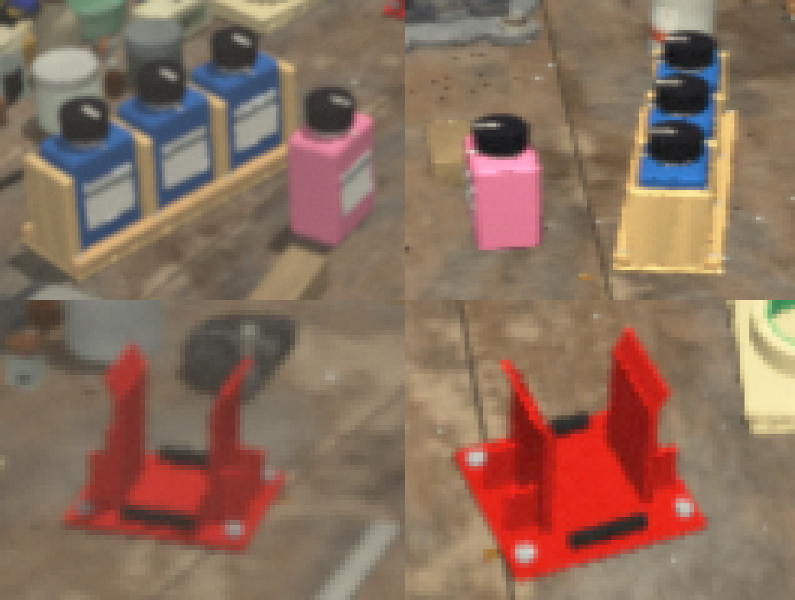

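The crop confirms three blue jars with black caps in the plywood rack. The pink jar stands apart from them, so it is not meant. The red stand has black end stops.

```bash
python3 - <<'E'
from h import *;import pickle
from bench import robot
d=pickle.load(open("s0.pkl","rb"));A,B=d["scene"],d["side"]
for a,b in [((223.3,275),(330.8,169.4)),((248.3,262.3),(328.7,184.1)),((273.7,251.7),(327.5,197.9))]: print(tri(A,a,B,b))
sa=[onz(A,u,.005) for u in [(327,237),(356.6,240.4),(363.6,229.4)]]
sb=[onz(B,u,.005) for u in [(320.3,304),(331.2,324.8),(365.8,315.1)]]
print(np.round(sa,3),np.round(sb,3))
c=[onz(B,u,.005) for u in [(316.3,302.5),(329,330.7),(370.6,318.8)]];print(np.round(c,3),"centre",(c[0]+c[2])/2)
for n,u in [("screwdriver",(259,340))]:print(onz(B,u,0))
w=robot.snapshot("wrist");cv2.imwrite("pics/w0.png",w["image"][:,:,::-1]);print(w["pose"].round(3),w["camera_matrix"],w["distortion"])
E
```

```text
(array([0.56392516, 0.2602348 , 0.10891195]), np.float64(0.004785014153728572))
(array([0.54880752, 0.18337754, 0.10674131]), np.float64(0.0013526853918755992))
(array([0.53234584, 0.10818702, 0.106341  ]), np.float64(0.004717963120637472))
[[ 0.558 -0.184  0.005]
 [ 0.474 -0.212  0.005]
 [ 0.49  -0.283  0.005]] [[ 0.475 -0.208  0.005]
 [ 0.492 -0.278  0.005]
 [ 0.581 -0.257  0.005]]
[[ 0.465 -0.202  0.005]
 [ 0.484 -0.296  0.005]
 [ 0.591 -0.271  0.005]] centre [ 0.52783354 -0.23610061  0.005     ]
[ 3.17685008e-01 -3.01577474e-01  1.11022302e-16]
[[ 0.328  0.916  0.231  0.246]
 [-0.945  0.318  0.078 -0.496]
 [-0.002 -0.244  0.97   0.383]
 [ 0.     0.     0.     1.   ]] [[404.25486932   0.         317.69160913]
 [  0.         404.25486932 241.00591478]
 [  0.           0.           1.        ]] [-0.02847476  0.          0.          0.          0.        ]
```

```bash
cat > g.py <<'E'
# usage: python3 g.py x y z jawdeg  -> tool-axis shift (cm) and turn (deg) from measured pose (shift first, then turn)
import sys,numpy as np
from scipy.spatial.transform import Rotation as Ro
from bench import robot
def rep():
    o=robot.get_obs();R=Ro.from_euler("xyz",o["ee_rot"]).as_matrix()
    j=np.degrees(np.arctan2(R[1,1],R[0,1]))
    print("t",round(o["time"],2),"pos",o["tool_pos"].round(4),"jaw",round(j,2),"down",R[:,0].round(3),"q",o["joint_positions"].round(2),"F",o["wrist_force"].round(1),"M",o["wrist_torque"].round(3),"w",round(o["width"],4));return o,R,j
def delta(x,y,z,jd):
    o,R,j=rep()
    d=R.T@(np.array([x,y,z])-o["tool_pos"])*100
    t=(-(jd-j)+90)%180-90
    print("shift cm",d.round(2),"turn",round(t,2),"or",round(t-np.sign(t)*180,2))
if __name__=="__main__": delta(*map(float,sys.argv[1:5]))
E
python3 g.py .549 .184 .30 -11.7
```

```text
t 0.15 pos [ 0.1806 -0.519   0.1703] jaw -70.82 down [-0.     0.002 -1.   ] q [-1.34  0.09  1.37  0.    1.68 -0.1 ] F [-0.2  0.7  0.3] M [-0.004 -0.002  0.025] w 0.094
shift cm [-12.87 -54.31 -57.89] turn -59.12 or 120.88
```

Emit:
carry_out([
  [0,-4.3,0,0,0],
  [0,-4.3,0,0,0],
  [0,-4.3,0,0,0],
  [0,0,-2,-2.2,0],
  [0,0,-3.1,-3.3,0],
  [0,0,-3.2,-3.4,0],
  [0,0,-3.2,-3.4,0],
  [0,0,-3.2,-3.4,0],
  [0,0,-3.2,-3.4,0],
  [0,0,-3.2,-3.4,0],
  [0,0,-3.2,-3.4,0],
  [0,0,-3.2,-3.4,0],
  [0,0,-3.2,-3.4,0],
  [0,0,-3.2,-3.4,0],
  [0,0,-3.2,-3.4,0],
  [0,0,-3.2,-3.4,0],
  [0,0,-3.2,-3.4,0],
  [0,0,-3.2,-3.4,0],
  [0,0,-3.2,-3.4,0],
  [0,0,-3.2,-3.4,0],
])

```text
time: 2.15
tool_pos: [0.5403, 0.1696, 0.2997]
ee_rot: [0.456, 1.57, -2.351]
wrist_force: [0.2, -1.0, -0.0]
width: 0.0941
```

Emit:
carry_out([
  [0,0,-2.5,-2.6,0],
  [0,0,0,0,-8.5],
  [0,0,0,0,-8.5],
  [0,0,0,0,-8.5],
  [0,0,0,0,-8.5],
  [0,0,0,0,-8.5],
  [0,0,0,0,-8.5],
  [0,0,0,0,-8.2],
  [0,0,0,0,0],
])

```text
time: 3.05
tool_pos: [0.5561, 0.1998, 0.2996]
ee_rot: [-1.027, 1.57, -2.8]
wrist_force: [-0.2, 0.9, -0.0]
width: 0.094
```

```bash
python3 - <<'E'
from h import *;import pickle
from bench import robot
w=robot.snapshot("wrist");pickle.dump(w,open("w1.pkl","wb"));cv2.imwrite("pics/w1.png",w["image"][:,:,::-1])
im=w["image"].astype(int);r,g,b=im[...,0],im[...,1],im[...,2]
print("blue",blobs((b>r*1.8)&(b>g*1.25)&(b>60),100))
E
python3 g.py .549 .184 .30 -11.7
```

```text
blue [([292, 118, 43, 63, 1401], [314.0, 148.1]), ([294, 193, 41, 59, 1159], [314.3, 215.7]), ([295, 263, 39, 54, 916], [316.0, 277.3]), ([561, 273, 28, 22, 241], [573.8, 286.3])]
t 3.1 pos [0.5561 0.1998 0.2997] jaw -11.78 down [-0.001 -0.    -1.   ] q [ 0.25  0.19  1.   -0.    1.95  0.45] F [-0.2  0.2  0.1] M [-0.006 -0.099  0.035] w 0.0937
shift cm [-0.03 -0.38  1.69] turn -0.08 or 179.92
```

View pics/w1.png

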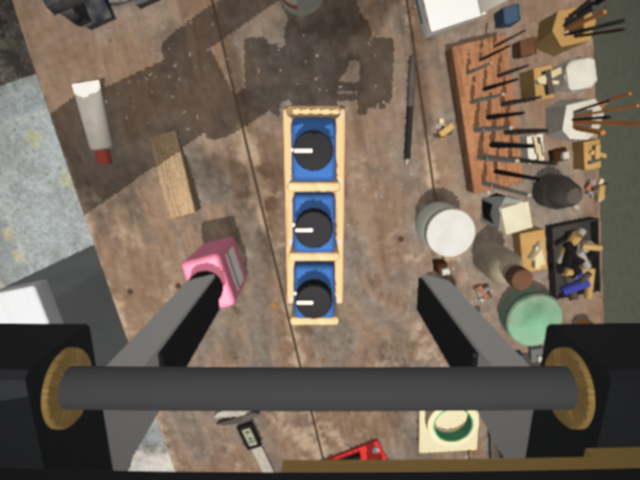

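The view is along the rack: caps at about (315,151), (315,229) and (316,298), with their white lines on the left (−x) side at 0. The pink jar is at (212,270), clear of the row.

```bash
python3 - <<'E'
from h import *;import pickle
w=pickle.load(open("w1.pkl","rb"));im=w["image"].astype(int);r,g,b=im[...,0],im[...,1],im[...,2]
P=[]
for c in [(315,151),(315,229),(316,298)]:
    m=np.zeros(r.shape,bool);m[c[1]-25:c[1]+25,c[0]-25:c[0]+25]=1
    dk=(m&(im.max(2)<75)).astype(np.uint8)
    n,l,st,ce=cv2.connectedComponentsWithStats(dk);i=1+np.argmax(st[1:,4])
    k=cv2.findContours((l==i).astype(np.uint8),0,2)[0][0];(x,y),R=cv2.minEnclosingCircle(k)
    p=onz(w,(x,y),.118);P.append(p);print(st[i],x,y,R,p.round(4), "r mm",R/404*(w["pose"][2,3]-.118)*1000)
P=np.array(P);print(np.diff(P,axis=0)); v=P[0]-P[2];print(np.degrees(np.arctan2(-v[0],v[1])),P.mean(0))
wood=((r>170)&(g>130)&(b<160)&(r-b>50));wood[:, :270]=0;wood[:,360:]=0;wood[:100]=0;wood[330:]=0
q=np.argwhere(wood)[:,::-1].astype(np.float32);rc=cv2.minAreaRect(q);print(rc,[onz(w,u,.05).round(3) for u in cv2.boxPoints(rc)])
E
```

```text
[ 294  130   38   39 1017] 312.6937255859375 149.40589904785156 19.456363677978516 [0.5625 0.2605 0.118 ] r mm 18.984147570777548
[296 208  36  39 970] 313.161376953125 226.88624572753906 19.14910888671875 [0.5475 0.1865 0.118 ] r mm 18.68435001375995
[296 279  36  38 950] 313.1468505859375 297.6573486328125 19.051172256469727 [0.532  0.1127 0.118 ] r mm 18.588790356672718
[[-0.01504434 -0.07396722  0.        ]
 [-0.01550272 -0.07386634  0.        ]]
-11.674799030861983 [0.54730701 0.18657129 0.118     ]
((313.4999694824219, 216.49998474121094), (218.99996948242188, 62.99999237060547), 90.0) [array([0.538, 0.31 , 0.05 ]), array([0.605, 0.296, 0.05 ]), array([0.557, 0.041, 0.05 ]), array([0.48 , 0.057, 0.05 ])]
```

Emit:
carry_out([
  [0,2,-0.25,-3,0],
  [0,4,-0.27,-3.1,0],
  [0,4,0,0,0],
  [0,3,0,0,0],
  [0,1,0,0,0],
  [0,0,0,0,0],
])

```text
time: 3.7
tool_pos: [0.5624, 0.2598, 0.1587]
ee_rot: [-1.0, 1.567, -2.775]
wrist_force: [-0.4, -0.6, -0.7]
width: 0.0943
```

```bash
cat > cap.py <<'E'
import sys,pickle
from h import *;from g import *
w=robot.snapshot("wrist");f=sys.argv[1];pickle.dump(w,open(f+".pkl","wb"));cv2.imwrite(f"pics/{f}.png",w["image"][:,:,::-1])
o,R,j=rep();t=o["tool_pos"]
im=w["image"].astype(int);m=np.zeros(im.shape[:2],bool)
G=[float(a) for a in sys.argv[2:4]]
u,v=proj(w,[G[0],G[1],.118]).astype(int);s=int(404*.024/(w["pose"][2,3]-.12))
m[max(v-s,0):v+s,u-s:u+s]=1
n,l,st,ce=cv2.connectedComponentsWithStats((m&(im.max(2)<75)).astype(np.uint8));i=1+np.argmax(st[1:,4])
k=cv2.findContours((l==i).astype(np.uint8),0,2)[0][0];(x,y),r=cv2.minEnclosingCircle(k)
p=onz(w,(x,y),.118);print("cap px",x,y,r,"box",st[i],"pos",p.round(4),"r mm",r/404*(w["pose"][2,3]-.118)*1000,"tcp px",proj(w,t))
wh=np.zeros_like(m);yy,xx=np.mgrid[:480,:640];wh=(np.hypot(xx-x,yy-y)<r*1.05)&(im.min(2)>170);q=np.argwhere(wh)[:,::-1]
print("white line px",len(q),q.mean(0) if len(q) else None)
if len(q):
    d=onz(w,q.mean(0),.122)-onz(w,(x,y),.122);print("line az world",np.degrees(np.arctan2(d[1],d[0])))
d=R.T@np.r_[p[:2]-t[:2],0]*100;print("shift to cap cm",d.round(2))
E
python3 cap.py w2 .5635 .261
```

```text
t 3.75 pos [0.5635 0.2601 0.1611] jaw -11.7 down [ 0. -0. -1.] q [ 0.34  0.25  1.21 -0.    1.69  0.55] F [0.6 0.5 0.8] M [-0.033 -0.035  0.014] w 0.0943
cap px 319.81292724609375 246.87069702148438 30.00293731689453 box [ 292  217   57   60 2427] pos [0.5631 0.262  0.118 ] r mm 18.802466680860977 tcp px [321.45663822 270.56286139]
white line px 175 [303.72571429 250.88      ]
line az world -177.22379505958065
shift to cap cm [-0.   -0.09 -0.18]
```

View pics/w2.png

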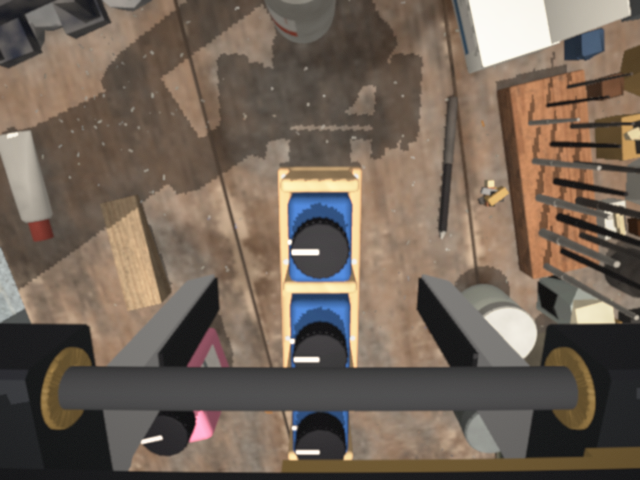

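The first cap is at pixel (320,247) and centred on the gripper. Descending onto it.

Emit:
carry_out([
  [0.2,2,-0.05,-0.1,0],
  [0.3,2,0,0,0],
  [0.3,1.5,0,0,0],
  [0.3,0.4,0,0,0],
  [0.3,0,0,0,0],
  [1,0,0,0,0],
  [1,0,0,0,0],
  [1,0,0,0,0],
  [1,0,0,0,0],
  [1,0,0,0,0],
])

```text
time: 4.75
tool_pos: [0.5632, 0.2614, 0.102]
ee_rot: [1.897, 1.57, 0.124]
wrist_force: [-0.2, 0.1, -0.2]
width: 0.0289
```

```bash
python3 g.py .5635 .262 .102 -11.7; python3 - <<'E'
from h import *;import pickle
d=pickle.load(open("s0.pkl","rb"));A,B=d["scene"],d["side"]
print("pink cap",tri(A,(305,272.3),B,(287,194.6)))
E
```

```text
t 4.75 pos [0.5632 0.2614 0.102 ] jaw -11.62 down [ 0.  0. -1.] q [ 0.34  0.27  1.3  -0.    1.57  0.55] F [-0.2  0.1 -0.2] M [-0.01  -0.055  0.053] w 0.0289
shift cm [-0.    0.02 -0.07] turn 0.08 or -179.92
pink cap (array([0.41696607, 0.1431312 , 0.10289967]), np.float64(0.004694580907061865))
```

```bash
python3 cap.py w3 .5635 .262; python3 -c "
import cv2;im=cv2.imread('pics/w3.png');cv2.imwrite('pics/w3c.png',cv2.resize(im[100:400,170:470],(600,600)))"
```

```text
t 4.8 pos [0.5631 0.2613 0.1018] jaw -11.61 down [ 0. -0. -1.] q [ 0.34  0.27  1.3  -0.    1.57  0.55] F [ 0.9 -0.1  0.8] M [-0.02  -0.083  0.01 ] w 0.0254
cap px 317.5 294.8999938964844 55.11324691772461 box [ 272  240   92   87 2094] pos [0.5605 0.2535 0.118 ] r mm 26.812652984441286 tcp px [319.34741224 270.08524486]
white line px 1205 [313.15435685 303.87717842]
line az world -126.04900480753068
shift to cap cm [-0.   -0.1   0.82]
```

View pics/w3c.png

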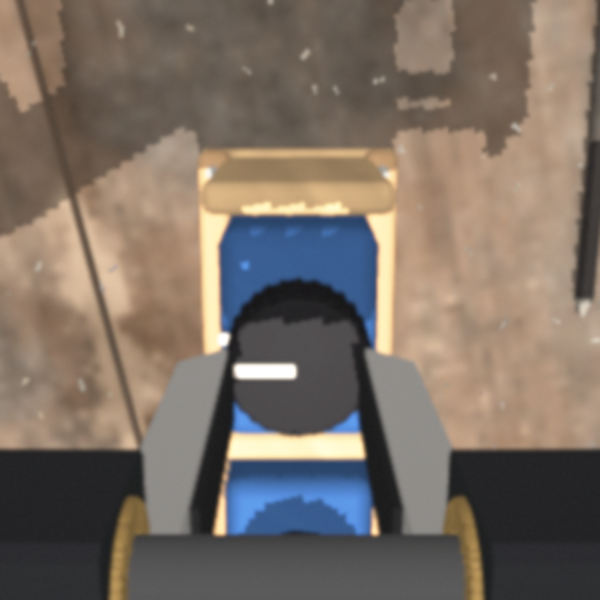

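Emit:
carry_out([
  [1,0,0,0,0],
  [1,0,0,0,0],
  [1,0,0,0,0],
])

```text
time: 5.1
tool_pos: [0.563, 0.2613, 0.1016]
ee_rot: [-0.359, 1.571, -2.132]
wrist_force: [-0.1, -0.4, 0.3]
width: 0.0017
```

```bash
python3 - <<'E'
from g import *
import cv2
rep();w=robot.snapshot("wrist");rep()
cv2.imwrite("pics/w4.png",cv2.resize(w["image"][180:380,220:420,::-1],(500,500)))
E
```

```text
t 5.1 pos [0.563  0.2613 0.1016] jaw -11.62 down [-0. -0. -1.] q [ 0.34  0.27  1.3  -0.    1.57  0.55] F [-0.1 -0.4  0.3] M [-0.06  -0.057 -0.042] w 0.0017
t 5.15 pos [0.563  0.2613 0.1016] jaw -11.62 down [-0. -0. -1.] q [ 0.34  0.27  1.3  -0.    1.57  0.55] F [-0.2  0.7 -0.9] M [-0.061 -0.068 -0.03 ] w 0.0008
```

View pics/w4.png

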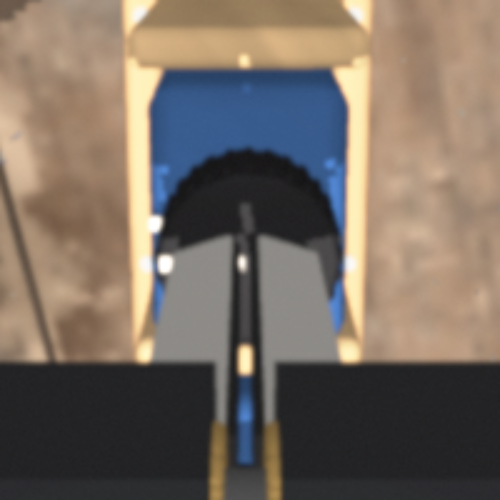

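The fingers closed fully without touching anything, so the cap top lies below the fingertips. I'll check the cap height by triangulating its white line across the wrist views.

```bash
python3 - <<'E'
from h import *;import pickle
W=[pickle.load(open(f"w{i}.pkl","rb")) for i in (1,2,3)]
boxes=[(280,140,330,165),(285,243,330,262),(280,272,330,300)]
L=[]
for w,(a,b,c,d) in zip(W,boxes):
    m=w["image"].min(2)[b:d,a:c]>150
    B=[x for x in blobs(m,8)];B.sort(key=lambda x:-x[0][4]);s,ce=B[0];print(s,ce,w["pose"][:3,3].round(4))
    L.append((np.array([a+s[0],b+ce[1]]),np.array([a+s[0]+s[2],b+ce[1]])))
for k in (0,1):
  for i,j in((0,1),(0,2),(1,2)): print(k,i,j,tri(W[i],L[i][k],W[j],L[j][k]))
E
```

```text
[5, 0, 28, 25, 241] [13.5, 11.1] [0.5697 0.2688 0.5122]
[6, 6, 29, 6, 166] [19.7, 8.5] [0.5766 0.329  0.3712]
[7, 10, 31, 8, 242] [22.2, 13.4] [0.5764 0.3302 0.3145]
0 0 1 (array([0.54030915, 0.26365713, 0.11917055]), np.float64(0.007882623018346427))
0 0 2 (array([0.5414164 , 0.26332888, 0.11985433]), np.float64(0.010063459608967542))
0 1 2 (array([0.54565502, 0.2635048 , 0.12202564]), np.float64(0.002218143783842106))
1 0 1 (array([0.56250154, 0.25888907, 0.11783439]), np.float64(7.860195303639572e-05))
1 0 2 (array([0.56217481, 0.25898223, 0.11924858]), np.float64(0.0006358058764936278))
1 1 2 (array([0.5625284 , 0.26057294, 0.12367709]), np.float64(0.0006896856224227443))
```

```bash
python3 - <<'E'
from h import *;from g import *;import pickle
d={n:robot.snapshot(n) for n in("scene","side")};pickle.dump(d,open("s1.pkl","wb"))
o,R,j=rep();t=o["tool_pos"]
for n in d:print(n,proj(d[n],t),proj(d[n],[.5635,.261,.122]),proj(d[n],[.5635,.261,.1]))
u=proj(d["scene"],t).astype(int);v=proj(d["side"],t).astype(int);print(u,v)
f=lambda im,c:cv2.resize(im[c[1]-45:c[1]+15,c[0]-20:c[0]+20],(400,600),interpolation=2)
cv2.imwrite("pics/c2.png",np.hstack([f(d["scene"]["image"],u),f(d["side"]["image"],v)])[:,:,::-1])
E
```

```text
t 5.25 pos [0.5631 0.2613 0.1017] jaw -11.62 down [-0. -0. -1.] q [ 0.34  0.27  1.3  -0.    1.57  0.55] F [-0.6  0.2 -0.3] M [-0.069 -0.039 -0.002] w 0.0003
scene [222.73599513 277.35162147] [221.90874525 269.68422818] [222.73042922 277.85462826]
side [329.85695266 171.72973546] [330.17386236 166.20055835] [329.99217092 172.21618298]
[222 277] [329 171]
```

View pics/c2.png

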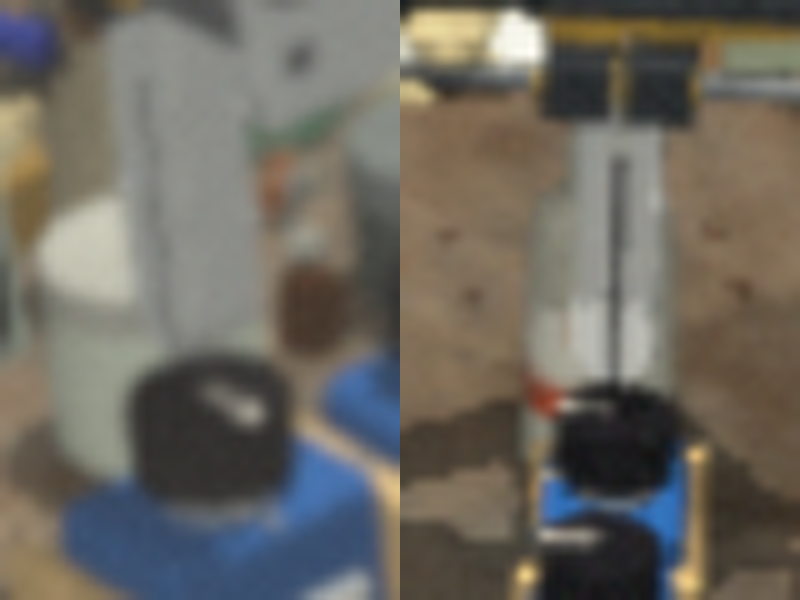

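The fingertips sit just above the cap top in both views, at about z 0.125–0.13, while the reported TCP is at 0.102. The real tips are therefore at least about 20 mm above the reported TCP. Lowering another 2 cm is safe, because the tips then stay at or above 0.100.

Emit:
carry_out([
  [0.2,0,0,0,0],
  [0.2,0,0,0,0],
  [0.2,0,0,0,0],
  [0.2,0,0,0,0],
  [0.2,0,0,0,0],
  [0.2,0,0,0,0],
  [0.2,0.5,0,0,0],
  [0.2,0.5,0,0,0],
  [0.2,0.5,0,0,0],
  [0.2,0.5,0,0,0],
  [0.2,0,0,0,0],
])

```text
time: 6.35
tool_pos: [0.5623, 0.261, 0.0802]
ee_rot: [-0.993, 1.568, -2.767]
wrist_force: [-1.2, 0.6, -0.7]
width: 0.0751
```

```bash
python3 g.py .5635 .261 .082 -11.7
```

```text
t 6.35 pos [0.5623 0.261  0.0802] jaw -11.62 down [-0.002 -0.001 -1.   ] q [ 0.34  0.28  1.33 -0.    1.54  0.55] F [-1.2  0.6 -0.7] M [-0.035 -0.035  0.054] w 0.0751
shift cm [-0.18  0.12 -0.02] turn 0.08 or -179.92
```

No contact force on the way down. Closing.

Emit:
carry_out([
  [1,0,0,0,0],
  [1,0,0,0,0],
  [1,0,0,0,0],
  [1,0,0,0,0],
  [1,0,0,0,0],
  [1,0,0,0,0],
  [1,0,0,0,0],
])

```text
time: 7.05
tool_pos: [0.5633, 0.2613, 0.0819]
ee_rot: [1.879, 1.57, 0.105]
wrist_force: [0.5, -0.1, -0.4]
width: 0.0365
```

```bash
python3 g.py .5635 .261 .082 -11.7
```

```text
t 7.05 pos [0.5633 0.2613 0.0819] jaw -11.62 down [ 0.001  0.    -1.   ] q [ 0.34  0.28  1.33 -0.    1.54  0.55] F [ 0.5 -0.1 -0.4] M [-0.11  -0.135 -0.015] w 0.0365
shift cm [-0.01  0.02  0.03] turn 0.08 or -179.92
```

Width 36.5 mm, so the cap is gripped. Twisting 20° counter-clockwise and holding.

Emit:
carry_out([
  [1,0,0,0,-4],
  [1,0,0,0,-4],
  [1,0,0,0,-4],
  [1,0,0,0,-4],
  [1,0,0,0,-4],
  [1,0,0,0,0],
  [1,0,0,0,0],
])

```text
time: 7.75
tool_pos: [0.5629, 0.2615, 0.0818]
ee_rot: [-2.778, 1.571, 2.08]
wrist_force: [-1.1, -0.1, 0.8]
width: 0.0365
```

```bash
python3 g.py .5635 .261 .082 8.3
```

```text
t 7.75 pos [0.5629 0.2615 0.0818] jaw 8.31 down [-0.  0. -1.] q [0.34 0.28 1.33 0.   1.54 0.2 ] F [-1.1 -0.1  0.8] M [ 0.044  0.046 -0.017] w 0.0365
shift cm [-0.02  0.05  0.06] turn 0.01 or -179.99
```

Emit:
carry_out([
  [0.2,0,0,0,0],
  [0.2,0,0,0,0],
  [0.2,0,0,0,0],
  [0.2,0,0,0,0],
  [0.2,-1,0,0,0],
  [0.2,-2,0,0,5],
  [0.2,-3,0,0,5],
  [0.2,-2,0,0,5],
  [0.2,0,0,0,5],
  [0.2,0,0,0,0],
])

```text
time: 8.75
tool_pos: [0.5639, 0.2615, 0.1638]
ee_rot: [2.071, 1.567, 0.297]
wrist_force: [-0.6, -0.2, -1.7]
width: 0.0754
```

```bash
python3 cap.py w5 .563 .261; python3 g.py .5475 .1858 .16 -11.7
```

```text
t 8.8 pos [0.5633 0.2614 0.1626] jaw -11.52 down [ 0.001  0.    -1.   ] q [ 0.34  0.25  1.2  -0.    1.69  0.54] F [-0.7  0.2 -0.1] M [-0.004 -0.051  0.028] w 0.0754
cap px 316.7677001953125 247.78761291503906 29.45446014404297 box [ 289  219   56   59 2332] pos [0.5625 0.2623 0.118 ] r mm 18.847606049666652 tcp px [318.51616886 269.89881118]
white line px 168 [301.96428571 256.0297619 ]
line az world -161.73799032974173
shift to cap cm [-0.   -0.1  -0.08]
t 8.8 pos [0.5633 0.2614 0.1626] jaw -11.52 down [ 0.001  0.    -1.   ] q [ 0.34  0.25  1.2  -0.    1.69  0.54] F [-0.7  0.2 -0.1] M [-0.004 -0.051  0.028] w 0.0754
shift cm [ 0.25 -0.04  7.72] turn 0.18 or -179.82
```

The first cap has stayed turned: its line azimuth went from −177° to −162°. That points to the left jar as the loose one, but I'll test the other two as asked.

Emit:
carry_out([
  [0.2,0,-0.02,2.7,0],
  [0.2,0,-0.02,3,0],
  [0.2,0,0,2,0.2],
  [0.2,3,0,0,0],
  [0.2,3,0,0,0],
  [0.2,1.5,0,0,0],
  [0.2,0.5,0,0,0],
  [0.2,0,0,0,0],
  [1,0,0,0,0],
  [1,0,0,0,0],
  [1,0,0,0,0],
  [1,0,0,0,0],
  [1,0,0,0,0],
  [1,0,0,0,0],
  [1,0,0,0,0],
])

```text
time: 10.3
tool_pos: [0.5476, 0.186, 0.0821]
ee_rot: [1.867, 1.57, 0.09]
wrist_force: [0.1, -0.5, 1.0]
width: 0.0368
```

```bash
python3 g.py .5475 .1858 .082 -11.7
```

```text
t 10.3 pos [0.5476 0.186  0.0821] jaw -11.82 down [ 0.001  0.    -1.   ] q [ 0.23  0.18  1.44 -0.    1.52  0.44] F [ 0.1 -0.5  1. ] M [-0.08  -0.158  0.035] w 0.0368
shift cm [ 0.01 -0.01  0.02] turn -0.12 or 179.88
```

Emit:
carry_out([
  [1,0,0,0,-4],
  [1,0,0,0,-4],
  [1,0,0,0,-4],
  [1,0,0,0,-4],
  [1,0,0,0,-4],
  [1,0,0,0,0],
  [1,0,0,0,0],
])

```text
time: 11.0
tool_pos: [0.5475, 0.186, 0.082]
ee_rot: [1.553, 1.57, 0.123]
wrist_force: [1.0, -0.2, 2.5]
width: 0.0367
```

```bash
python3 g.py .5475 .1858 .082 8.3
```

```text
t 11.0 pos [0.5475 0.186  0.082 ] jaw 8.09 down [ 0.001  0.    -1.   ] q [ 0.23  0.18  1.44 -0.    1.52  0.09] F [ 1.  -0.2  2.5] M [-0.047 -0.244 -0.205] w 0.0367
shift cm [ 0.   -0.    0.02] turn -0.21 or 179.79
```

Emit:
carry_out([
  [0.2,0,0,0,0],
  [0.2,0,0,0,0],
  [0.2,0,0,0,0],
  [0.2,0,0,0,0],
  [0.2,-1,0,0,0],
  [0.2,-2,0,0,5],
  [0.2,-3,0,0,5],
  [0.2,-2,0,0,5],
  [0.2,0,0,0,5],
  [0.2,0,0,0,0],
])

```text
time: 12.0
tool_pos: [0.5479, 0.1861, 0.1636]
ee_rot: [1.981, 1.568, 0.204]
wrist_force: [0.3, 0.1, 0.7]
width: 0.0756
```

```bash
python3 cap.py w6 .5475 .186; python3 g.py .5318 .110 .16 -11.7
```

```text
t 12.05 pos [0.5473 0.186  0.1625] jaw -11.72 down [ 0.001  0.    -1.   ] q [ 0.23  0.15  1.32 -0.    1.67  0.43] F [-1.3 -0.3  0.8] M [-0.041 -0.01   0.026] w 0.0751
cap px 318.5 247.8157958984375 29.39344024658203 box [ 291  219   56   59 2322] pos [0.5477 0.1867 0.118 ] r mm 18.796117793950543 tcp px [318.53198925 269.89073045]
white line px 166 [302.97590361 253.42168675]
line az world -171.38324045461965
shift to cap cm [ 0.    0.02 -0.07]
t 12.05 pos [0.5473 0.186  0.1625] jaw -11.72 down [ 0.001  0.    -1.   ] q [ 0.23  0.15  1.32 -0.    1.67  0.43] F [-1.3 -0.3  0.8] M [-0.041 -0.01   0.026] w 0.0751
shift cm [0.25 0.02 7.76] turn -0.02 or 179.98
```

Cap 2 gave a torque of −0.2 N m and its line is back near the start, so it is sound. On to cap 3.

Emit:
carry_out([
  [0.2,0,0,2.7,0],
  [0.2,0,0,3,0],
  [0.2,0,0.02,2,0],
  [0.2,3,0,0,0],
  [0.2,3,0,0,0],
  [0.2,1.5,0,0,0],
  [0.2,0.5,0,0,0],
  [0.2,0,0,0,0],
  [1,0,0,0,0],
  [1,0,0,0,0],
  [1,0,0,0,0],
  [1,0,0,0,0],
  [1,0,0,0,0],
  [1,0,0,0,0],
  [1,0,0,0,0],
])

```text
time: 13.55
tool_pos: [0.532, 0.1105, 0.0821]
ee_rot: [1.72, 1.57, -0.057]
wrist_force: [-0.0, -0.1, 1.6]
width: 0.0365
```

```bash
python3 g.py .5318 .110 .082 -11.7
```

```text
t 13.55 pos [0.532  0.1105 0.0821] jaw -11.82 down [ 0.001 -0.    -1.   ] q [ 0.1   0.11  1.53 -0.    1.51  0.31] F [-0.  -0.1  1.6] M [-0.019 -0.206  0.014] w 0.0365
shift cm [ 0.01 -0.01  0.06] turn -0.12 or 179.88
```

Emit:
carry_out([
  [1,0,0,0,-4],
  [1,0,0,0,-4],
  [1,0,0,0,-4],
  [1,0,0,0,-4],
  [1,0,0,0,-4],
  [1,0,0,0,0],
  [1,0,0,0,0],
])

```text
time: 14.25
tool_pos: [0.5319, 0.1105, 0.082]
ee_rot: [1.425, 1.57, -0.005]
wrist_force: [0.7, -0.4, 1.4]
width: 0.0362
```

```bash
python3 g.py .5318 .110 .082 8.3
```

```text
t 14.25 pos [0.5319 0.1105 0.082 ] jaw 8.08 down [ 0.001 -0.    -1.   ] q [ 0.1   0.11  1.53 -0.    1.51 -0.04] F [ 0.7 -0.4  1.4] M [-0.007 -0.17  -0.199] w 0.0362
shift cm [ 0.   -0.02  0.05] turn -0.22 or 179.78
```

Emit:
carry_out([
  [0.2,0,0,0,0],
  [0.2,0,0,0,0],
  [0.2,0,0,0,0],
  [0.2,0,0,0,0],
  [0.2,-1,0,0,0],
  [0.2,-2,0,0,5],
  [0.2,-3,0,0,5],
  [0.2,-2,0,0,5],
  [0.2,0,0,0,5],
  [0.2,-2,0,0,0],
  [0.2,0,0,-4,0],
  [0.2,0,0,-4,0],
  [0,0,0,0,0],
])

```text
time: 15.55
tool_pos: [0.5482, 0.1927, 0.1821]
ee_rot: [3.077, 1.569, 1.304]
wrist_force: [0.1, -0.2, 0.1]
width: 0.0801
```

```bash
python3 cap.py w7 .532 .110; python3 g.py .5632 .2613 .18 -11.7; python3 -c "
import cv2;im=cv2.imread('pics/w7.png');cv2.imwrite('pics/w7c.png',cv2.resize(im[60:360,240:400],(320,600),interpolation=2))"
```

```text
t 15.6 pos [0.548  0.1906 0.182 ] jaw -11.64 down [ 0. -0. -1.] q [ 0.24  0.15  1.28 -0.    1.71  0.44] F [-0.7  0.5 -0.8] M [-0.063 -0.074 -0.077] w 0.0839
cap px 318.5 359.96875 41.48128128051758 box [ 284  319   70   65 2947] pos [0.5291 0.1016 0.118 ] r mm 28.43055935738981 tcp px [319.78333905 273.73492022]
white line px 212 [309.81603774 344.94339623]
line az world 105.76618649553177
shift to cap cm [ 0.   -0.05  9.1 ]
t 15.6 pos [0.548  0.1906 0.182 ] jaw -11.64 down [ 0. -0. -1.] q [ 0.24  0.15  1.28 -0.    1.71  0.44] F [-0.7  0.5 -0.8] M [-0.063 -0.074 -0.077] w 0.0839
shift cm [ 0.2   0.06 -7.23] turn 0.06 or -179.94
```

View pics/w7c.png

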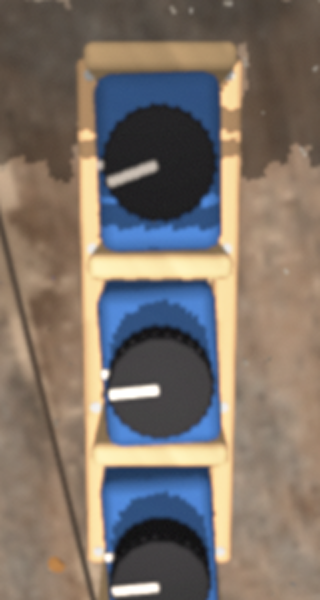

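The caps read clearly. The left cap stays turned by about 20°, while the middle and right ones are back near 0 and both gave 0.2 N m. The loose one is the left jar in slot_1, so I'll grip its body across the 46 mm width.

Emit:
carry_out([
  [0.2,0,0.06,-2.4,0],
  [0.2,0,0,-2.8,0],
  [0.2,0,0,-2,0],
  [0.2,1,0,0,0],
  [0.2,3,0,0,0],
  [0.2,4,0,0,0],
  [0.2,3,0,0,0],
  [0.2,2,0,0,0],
  [0.2,1,0,0,0],
  [0.2,0.4,0,0,0],
  [0.2,0,0,0,0],
])

```text
time: 16.7
tool_pos: [0.5636, 0.2585, 0.0381]
ee_rot: [1.282, 1.57, -0.495]
wrist_force: [0.1, 0.2, -0.3]
width: 0.0758
```

```bash
python3 g.py .5632 .2613 .038 -11.7
```

```text
t 16.7 pos [0.5636 0.2585 0.0381] jaw -11.86 down [ 0. -0. -1.] q [ 0.34  0.3   1.39 -0.    1.45  0.55] F [ 0.1  0.2 -0.3] M [-0.003 -0.091 -0.045] w 0.0758
shift cm [ 0.01 -0.09 -0.27] turn -0.16 or 179.84
```

Emit:
carry_out([
  [0.2,0,-0.05,-0.25,-0.15],
  [1,0,0,0,0],
  [1,0,0,0,0],
  [1,0,0,0,0],
  [1,0,0,0,0],
  [1,0,0,0,0],
  [1,0,0,0,0],
  [1,0,0,0,0],
])

```text
time: 17.5
tool_pos: [0.5634, 0.2619, 0.0379]
ee_rot: [2.201, 1.57, 0.426]
wrist_force: [-0.7, 0.5, 1.9]
width: 0.0458
```

```bash
python3 g.py .5632 .2613 .038 -11.7
```

```text
t 17.5 pos [0.5634 0.2619 0.0379] jaw -11.66 down [ 0.  0. -1.] q [0.34 0.3  1.38 0.   1.45 0.55] F [-0.7  0.5  1.9] M [-0.03   0.004  0.021] w 0.0458
shift cm [-0.01 -0.01  0.06] turn 0.04 or -179.96
```

Width 45.8 mm matches the body's 46 mm. Lifting straight up and carrying it to the clear bench.

Emit:
carry_out([
  [1,-0.5,0,0,0],
  [1,-1.5,0,0,0],
  [1,-3,0,0,0],
  [1,-4,0,0,0],
  [1,-4,0,0,0],
  [1,-2,0,0,0],
  [1,-1,0,0,0],
  [1,0,0,0,0],
])

```text
time: 18.3
tool_pos: [0.5639, 0.262, 0.1998]
ee_rot: [2.134, 1.568, 0.359]
wrist_force: [-0.0, 0.0, -2.3]
width: 0.0458
```

```bash
python3 g.py .45 -.04 .198 -11.7
```

```text
t 18.3 pos [0.5639 0.262  0.1998] jaw -11.66 down [ 0.003  0.001 -1.   ] q [0.34 0.24 1.14 0.   1.76 0.55] F [-0.   0.  -2.3] M [-0.022 -0.105 -0.03 ] w 0.0458
shift cm [ 0.11 -5.05 31.88] turn 0.04 or -179.96
```

Emit:
carry_out([
  [1,0,-0.2,1,0],
  [1,0,-0.3,2,0],
  [1,0,-0.5,3,0],
  [1,0,-0.6,4,0],
  [1,0,-0.7,4,0],
  [1,0,-0.7,4,0],
  [1,0,-0.6,4,0],
  [1,0,-0.6,4,0],
  [1,0,-0.5,3,0],
  [1,0,-0.3,2,0],
  [1,0,0,0.9,0],
  [1,0,0,0,-3],
  [1,0,0,0,-6],
  [1,0,0,0,-7],
  [1,0,0,0,-6],
  [1,0,0,0,-3],
  [1,0,0,0,0],
])

```text
time: 20.0
tool_pos: [0.4491, -0.04, 0.1962]
ee_rot: [-2.092, 1.568, 2.853]
wrist_force: [0.6, 0.2, -2.1]
width: 0.0461
```

```bash
python3 g.py .45 -.04 .032 13.3
```

```text
t 20.0 pos [ 0.4491 -0.04    0.1962] jaw 13.36 down [-0.003  0.001 -1.   ] q [-0.21 -0.14  1.54  0.    1.74 -0.45] F [ 0.6  0.2 -2.1] M [ 0.024 -0.038  0.002] w 0.0461
shift cm [16.42  0.13  0.05] turn 0.06 or -179.94
```

Emit:
carry_out([
  [1,1,0,0,0],
  [1,2.5,0,0,0],
  [1,4,0,0,0],
  [1,4,0,0,0],
  [1,2.5,0,0,0],
  [1,1,0,0,0],
  [1,0.6,0,0,0],
  [1,0.2,0,0,0],
  [1,0,0,0,0],
  [1,0,0,0,0],
])

```text
time: 21.0
tool_pos: [0.4511, -0.0408, 0.0412]
ee_rot: [1.117, 1.568, -0.222]
wrist_force: [-0.4, -0.2, -2.8]
width: 0.046
```

```bash
python3 g.py .45 -.04 .032 13.3
```

```text
t 21.0 pos [ 0.4511 -0.0408  0.0412] jaw 13.33 down [ 0.003 -0.001 -1.   ] q [-0.22 -0.07  1.79 -0.    1.42 -0.45] F [-0.4 -0.2 -2.8] M [-0.003 -0.109  0.021] w 0.046
shift cm [ 0.92 -0.09 -0.1 ] turn 0.03 or -179.97
```

Emit:
carry_out([
  [1,0.2,0,0,0],
  [1,0.2,0,0,0],
  [1,0.2,0,0,0],
  [1,0,0,0,0],
  [1,0,0,0,0],
])

```text
time: 21.5
tool_pos: [0.4497, -0.0405, 0.0335]
ee_rot: [-1.732, 1.57, -3.07]
wrist_force: [-0.4, 0.0, -1.9]
width: 0.0457
```

```bash
python3 g.py .45 -.04 .032 13.3
```

```text
t 21.5 pos [ 0.4497 -0.0405  0.0335] jaw 13.33 down [-0. -0. -1.] q [-0.22 -0.06  1.8  -0.    1.4  -0.45] F [-0.4  0.  -1.9] M [-0.015 -0.099 -0.038] w 0.0457
shift cm [ 0.15  0.04 -0.05] turn 0.03 or -179.97
```

Emit:
carry_out([
  [1,0.1,0,0,0],
  [1,0.05,0,0,0],
  [1,0,0,0,0],
  [1,0,0,0,0],
])

```text
time: 21.9
tool_pos: [0.4499, -0.0406, 0.0322]
ee_rot: [0.105, 1.571, -1.234]
wrist_force: [0.1, 0.3, -2.8]
width: 0.0459
```

```bash
python3 g.py .45 -.04 .032 13.3
```

```text
t 21.9 pos [ 0.4499 -0.0406  0.0322] jaw 13.33 down [ 0. -0. -1.] q [-0.22 -0.06  1.8  -0.    1.4  -0.45] F [ 0.1  0.3 -2.8] M [-0.056 -0.076  0.012] w 0.0459
shift cm [ 0.02  0.02 -0.05] turn 0.03 or -179.97
```

Emit:
carry_out([
  [1,0.1,0,0,0],
  [1,0,0,0,0],
  [1,0,0,0,0],
])

```text
time: 22.2
tool_pos: [0.4501, -0.0406, 0.0319]
ee_rot: [0.921, 1.57, -0.417]
wrist_force: [-1.8, -0.3, 3.0]
width: 0.0459
```

```bash
python3 g.py .45 -.04 .032 13.3
```

```text
t 22.2 pos [ 0.4501 -0.0406  0.0319] jaw 13.34 down [ 0.001 -0.    -1.   ] q [-0.22 -0.06  1.8  -0.    1.4  -0.45] F [-1.8 -0.3  3. ] M [0.014 0.323 0.002] w 0.0459
shift cm [-0.01  0.01 -0.06] turn 0.04 or -179.96
```

The jar is down: the wrist force has changed from −2.8 to +3 N. Release, rise, and turn 90°.

Emit:
carry_out([
  [0,0,0,0,0],
  [0,0,0,0,0],
  [0,0,0,0,0],
  [0,0,0,0,0],
  [0,-1,0,0,0],
  [0,-3,0,0,0],
  [0,-4,0,0,0],
  [0,-2,0,0,0],
  [0,-1,0,0,0],
  [0,0,0,0,5],
  [0,0,0,0,8.5],
  [0,0,0,0,8.5],
  [0,0,0,0,8.5],
  [0,0,0,0,8.5],
  [0,0,0,0,8.5],
  [0,0,0,0,8.5],
  [0,0,0,0,8.5],
  [0,0,0,0,8.5],
  [0,0,0,0,8.5],
])

```text
time: 24.1
tool_pos: [0.4493, -0.0404, 0.1404]
ee_rot: [-0.546, 1.569, 2.971]
wrist_force: [0.2, -0.1, 0.4]
width: 0.0938
```

Emit:
carry_out([
  [0,0,0,0,8.5],
  [0,0,0,0,0],
  [0,0,0,0,0],
])

```text
time: 24.4
tool_pos: [0.4495, -0.0405, 0.1407]
ee_rot: [-0.391, 1.57, 2.987]
wrist_force: [-0.5, -0.3, 0.6]
width: 0.0939
```

```bash
python3 cap.py w8 .45 -.0405; python3 - <<'E'
from h import *;import pickle
w=pickle.load(open("w8.pkl","rb"));im=w["image"].astype(int);r,g,b=im[...,0],im[...,1],im[...,2]
m=((b>r*1.8)&(b>g*1.25)&(b>60)).astype(np.uint8)
B=blobs(m,300);print(B)
E
python3 g.py .45 -.0405 .032 -76.7
```

```text
t 24.45 pos [ 0.4496 -0.0405  0.1409] jaw -76.52 down [-0.001  0.    -1.   ] q [-0.22 -0.13  1.64 -0.    1.63  1.12] F [ 0.4  0.2 -0.3] M [ 0.027 -0.013 -0.033] w 0.0941
cap px 320.70513916015625 252.30105590820312 32.13658905029297 box [ 290  221   62   64 2853] pos [ 0.453  -0.0415  0.118 ] r mm 18.713575852509667 tcp px [317.80979952 269.03097319]
white line px 88 [327.31818182 275.82954545]
line az world -151.30436744107635
shift to cap cm [-0.    0.18 -0.31]
[([0, 0, 61, 65, 2838], [29.1, 28.9]), ([69, 11, 109, 105, 3516], [141.6, 71.3]), ([274, 196, 92, 80, 3350], [319.9, 233.0])]
t 24.45 pos [ 0.4496 -0.0405  0.1409] jaw -76.52 down [-0.001  0.    -1.   ] q [-0.22 -0.13  1.64 -0.    1.63  1.12] F [ 0.4  0.2 -0.3] M [ 0.027 -0.013 -0.033] w 0.0941
shift cm [10.89  0.02 -0.05] turn 0.18 or -179.82
```

View pics/w8.png

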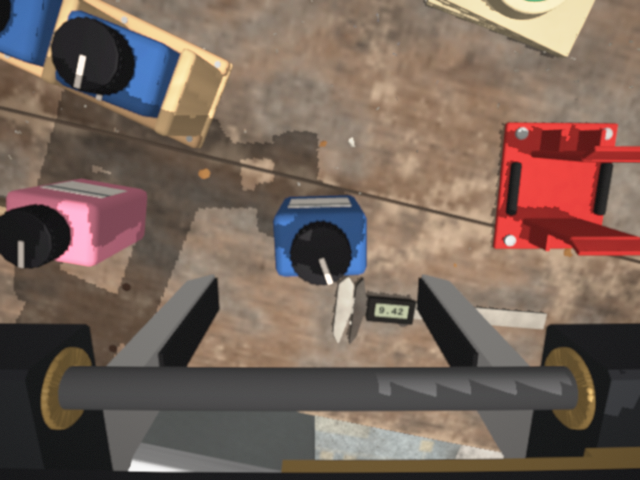

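The view shows the jar upright at (320,240) with its cap line still turned, and the stand at (558,188), aligned with the jaws. The caliper at (390,305) lies flat, well below the fingertip height. Gripping across the length.

Emit:
carry_out([
  [0,1,0.1,-0.1,0.2],
  [0,2,0,0,0],
  [0,3,0,0,0],
  [0,2.5,0,0,0],
  [0,1.5,0,0,0],
  [0,0.8,0,0,0],
  [0,0,0,0,0],
  [1,0,0,0,0],
  [1,0,0,0,0],
  [1,0,0,0,0],
  [1,0,0,0,0],
  [1,0,0,0,0],
  [1,0,0,0,0],
  [1,0,0,0,0],
])

```text
time: 25.85
tool_pos: [0.4516, -0.0415, 0.0339]
ee_rot: [2.569, 1.569, -0.344]
wrist_force: [0.4, -0.2, 3.9]
width: 0.0642
```

```bash
python3 g.py .45 -.0405 .032 -76.7; python3 - <<'E'
from h import *;import pickle
w=pickle.load(open("w8.pkl","rb"));im=w["image"].astype(int)
S=[]
for c in [(522,133),(608,133),(510,241)]:
    a=im[c[1]-9:c[1]+9,c[0]-9:c[0]+9];m=a.min(2)>120;q=np.argwhere(m).mean(0)
    u=(c[0]-9+q[1],c[1]-9+q[0]);p=onz(w,u,.007);S.append(p);print(u,m.sum(),p.round(4))
print("centre",((S[1]+S[2])/2).round(4))
for a,b in((0,1),(0,2)):
    d=S[b]-S[a];print(np.linalg.norm(d).round(4),np.degrees(np.arctan2(d[1],d[0])).round(1))
T=[]
for x0,x1 in((505,526),(590,616)):
    a=im[155:222,x0:x1];m=a.max(2)<60;n,l,st,ce=cv2.connectedComponentsWithStats(m.astype(np.uint8));i=1+np.argmax(st[1:,4]);print(st[i],ce[i])
    T.append(onz(w,(x0+ce[i][0],155+ce[i][1]),.014))
print(np.round(T,4),((T[0]+T[1])/2).round(4),np.linalg.norm(T[0]-T[1]))
E
```

```text
t 25.85 pos [ 0.4516 -0.0415  0.0339] jaw -76.87 down [ 0.001 -0.    -1.   ] q [-0.22 -0.06  1.8  -0.    1.4   1.13] F [ 0.4 -0.2  3.9] M [ 0.026  0.062 -0.088] w 0.0642
shift cm [ 0.19 -0.13  0.13] turn -0.17 or 179.83
(np.float64(522.0), np.float64(131.74193548387098)) 93 [ 0.5633 -0.1885  0.007 ]
(np.float64(608.3333333333334), np.float64(133.37179487179486)) 78 [ 0.5799 -0.2606  0.007 ]
(np.float64(510.1559633027523), np.float64(240.22018348623854)) 109 [ 0.4727 -0.2108  0.007 ]
centre [ 0.5263 -0.2357  0.007 ]
0.0741 -77.0
0.0933 -166.2
[  2   8  13  52 447] [ 7.90604027 33.31991051]
[  4   8  18  51 560] [12.34642857 33.07142857]
[[ 0.5168 -0.1937  0.014 ]
 [ 0.5354 -0.2687  0.014 ]] [ 0.5261 -0.2312  0.014 ] 0.07728447964588486
```

Width 64.2 mm, so it is gripped across the long way. The stand centre is about (0.5263, −0.2355) with yaw 13.3°, and the side view agrees. Lift and carry over.

Emit:
carry_out([
  [1,-0.5,0,0,0],
  [1,-1.5,0,0,0],
  [1,-3,0,0,0],
  [1,-4,0,0,0],
  [1,-2.5,0,0,0],
  [1,-1,0,0,0],
  [1,0,1,-0.1,0],
  [1,0,2.5,-0.4,0],
  [1,0,4,-0.6,0],
  [1,0,4.5,-0.7,0],
  [1,0,4,-0.6,0],
  [1,0,3,-0.4,0],
  [1,0,1.5,-0.1,0],
  [1,0,0,0,0],
  [1,0,0,0,0],
])

```text
time: 27.35
tool_pos: [0.525, -0.2333, 0.1568]
ee_rot: [-0.964, 1.567, 2.407]
wrist_force: [-0.1, -0.3, -1.9]
width: 0.0639
```

```bash
python3 g.py .5263 -.2355 .162 -76.7; python3 - <<'E'
from h import *;from g import *;import pickle
w=robot.snapshot("wrist");pickle.dump(w,open("w9.pkl","wb"));o,R,j=rep();t=o["tool_pos"]
im=w["image"].astype(int);z=t[2]-.034+.112
v=proj(w,[t[0],t[1],z]);print("exp cap px",v,"cam",w["pose"][:3,3])
m=np.zeros(im.shape[:2],bool);u=v.astype(int);m[u[1]-60:u[1]+55,u[0]-55:u[0]+55]=1
n,l,st,ce=cv2.connectedComponentsWithStats((m&(im.max(2)<75)).astype(np.uint8));i=1+np.argmax(st[1:,4])
k=cv2.findContours((l==i).astype(np.uint8),0,2)[0][0];(x,y),r=cv2.minEnclosingCircle(k);p=onz(w,(x,y),z)
print(st[i],x,y,r,"cap rel tool cm",(R.T@(p-np.r_[t[:2],z])*100).round(2))
cv2.imwrite("pics/w9.png",w["image"][:,:,::-1])
E
```

```text
t 27.35 pos [ 0.525  -0.2333  0.1568] jaw -76.86 down [-0.002  0.002 -1.   ] q [-0.52  0.15  1.33  0.    1.66  0.82] F [-0.1 -0.3 -1.9] M [-0.03   0.05  -0.006] w 0.0639
shift cm [-0.52  0.25 -0.07] turn -0.16 or 179.84
t 27.4 pos [ 0.5252 -0.2329  0.1575] jaw -76.81 down [-0.001  0.002 -1.   ] q [-0.52  0.15  1.33  0.    1.66  0.82] F [-0.3  0.4 -2.2] M [-0.004  0.031 -0.005] w 0.0639
exp cap px [316.41203149 336.14451319] cam [ 0.59333499 -0.21789003  0.36929521]
[  261   277   110   114 10003] 315.5 345.6261291503906 69.03484344482422 cap rel tool cm [ 0.   -0.03  0.38]
```

View pics/w9.png

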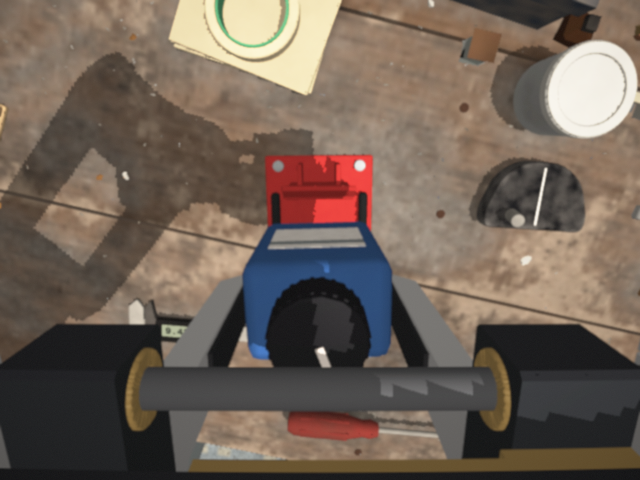

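The jar hangs upright over the stand, whose far screws are at (278,167) and (360,167). I'll compute the offset between jar and stand from this same view.

```bash
python3 - <<'E'
from h import *;from g import *;import pickle
w=pickle.load(open("w9.pkl","rb"));o,R,j=rep();t=o["tool_pos"]
im=w["image"].astype(int);r,g,b=[im[...,i] for i in range(3)]
S=[]
for c in [(278,167),(360,167)]:
    a=im[c[1]-8:c[1]+8,c[0]-8:c[0]+8];q=np.argwhere(a.min(2)>120).mean(0);S.append(onz(w,(c[0]-8+q[1],c[1]-8+q[0]),.007))
d=S[1]-S[0];n=np.array([d[1],-d[0],0])/np.linalg.norm(d);n*=-np.sign(n[0])
print("screws",np.round(S,4),"yaw",np.degrees(np.arctan2(d[1],d[0])).round(2),"stand centre",((S[0]+S[1])/2+n*.0933/2).round(4),"screw gap",np.linalg.norm(d).round(4))
m=((b>r*1.7)&(b>g*1.2)&(b>50)).astype(np.uint8)
print("col 265 blue rows",[ (np.where(m[:,c])[0].min(),np.where(m[:,c])[0].max()) for c in (262,268,372,378)])
z=t[2]-.034+.090
for c in (262,268,372,378):
    col=im[225:370,c];gy=np.abs(np.diff(im[225:370,c].sum(1)));k=np.argsort(gy)[-5:]+225;lo=np.where(m[:,c])[0].max()
    p=onz(w,(c,lo),z);print(c,"edges",sorted(k.tolist()),"near edge rel tool",(R.T@(p-np.r_[t[:2],z])*100).round(2))
    print([im[rr,c].tolist() for rr in range(244,264,3)])
E
```

```text
t 27.4 pos [ 0.5252 -0.2329  0.1575] jaw -76.81 down [-0.001  0.002 -1.   ] q [-0.52  0.15  1.33  0.    1.66  0.82] F [-0.3  0.4 -2.2] M [-0.004  0.031 -0.005] w 0.0639
screws [[ 0.5625 -0.1879  0.007 ]
 [ 0.5793 -0.2582  0.007 ]] yaw -76.57 stand centre [ 0.5255 -0.2339  0.007 ] screw gap 0.0723
col 265 blue rows [(np.int64(239), np.int64(358)), (np.int64(229), np.int64(358)), (np.int64(237), np.int64(355)), (np.int64(247), np.int64(355))]
262 edges [345, 346, 365, 366, 367] near edge rel tool [ 0.01 -2.36  2.19]
[[33, 55, 85], [35, 56, 87], [35, 57, 89], [36, 58, 91], [35, 58, 89], [35, 58, 90], [38, 62, 97]]
268 edges [245, 248, 249, 366, 367] near edge rel tool [ 0.01 -2.1   2.18]
[[57, 69, 92], [119, 119, 122], [46, 64, 92], [33, 56, 87], [35, 57, 89], [36, 59, 90], [39, 63, 97]]
372 edges [233, 355, 356, 366, 367] near edge rel tool [-0.    2.37  2.04]
[[36, 57, 88], [35, 58, 88], [36, 57, 89], [35, 57, 88], [35, 58, 90], [39, 63, 97], [43, 70, 109]]
378 edges [244, 245, 355, 366, 367] near edge rel tool [-0.    2.63  2.04]
[[116, 106, 104], [44, 59, 86], [34, 55, 85], [34, 57, 87], [35, 57, 89], [39, 64, 98], [42, 71, 110]]
```

Emit:
carry_out([
  [1,0,0.2,0.1,-0.1],
  [1,0,0,0,0],
  [1,1,0,0,0],
  [1,1.5,0,0,0],
  [1,1,0,0,0],
  [1,0.6,0,0,0],
  [1,0,0,0,0],
  [1,0,0,0,0],
])

```text
time: 28.2
tool_pos: [0.5254, -0.2365, 0.117]
ee_rot: [-0.514, 1.571, 2.859]
wrist_force: [0.0, 0.0, -1.8]
width: 0.064
```

```bash
python3 g.py .5245 -.2353 .04 -76.7;
```

```text
t 28.2 pos [ 0.5254 -0.2365  0.117 ] jaw -76.77 down [-0.  0. -1.] q [-0.52  0.16  1.4  -0.    1.58  0.82] F [ 0.   0.  -1.8] M [ 0.03  -0.034  0.015] w 0.064
shift cm [ 7.7  -0.14  0.05] turn -0.07 or 179.93
```

Emit:
carry_out([
  [1,0.4,0,0,0],
  [1,0.4,0,0,0],
  [1,0.4,0,0,0],
  [1,0.4,0,0,0],
  [1,0.4,0,0,0],
  [1,0,0,0,0],
])

```text
time: 28.8
tool_pos: [0.5264, -0.2363, 0.0968]
ee_rot: [2.962, 1.569, 0.052]
wrist_force: [4.2, -0.2, -1.4]
width: 0.0637
```

```bash
python3 g.py .5245 -.2353 .04 -76.7;
```

```text
t 28.8 pos [ 0.5264 -0.2363  0.0968] jaw -76.74 down [ 0.002  0.    -1.   ] q [-0.52  0.17  1.43  0.    1.54  0.82] F [ 4.2 -0.2 -1.4] M [ 0.058 -1.1    0.049] w 0.0637
shift cm [ 5.68 -0.15  0.17] turn -0.04 or 179.96
```

A side force of +4 N in x shows the near flare is touching, so I'll shift 2 mm to +x.

Emit:
carry_out([
  [1,0,0,-0.1,0],
  [1,0,0,-0.1,0],
  [1,0,0,0,0],
])

```text
time: 29.1
tool_pos: [0.5267, -0.2362, 0.0966]
ee_rot: [-0.198, 1.569, -3.109]
wrist_force: [2.2, -0.5, -2.6]
width: 0.0635
```

```bash
python3 g.py .5245 -.2353 .04 -76.7;
```

```text
t 29.1 pos [ 0.5267 -0.2362  0.0966] jaw -76.77 down [-0.002 -0.    -1.   ] q [-0.52  0.17  1.42 -0.    1.55  0.82] F [ 2.2 -0.5 -2.6] M [-0.152 -0.532  0.079] w 0.0635
shift cm [ 5.66 -0.13  0.18] turn -0.07 or 179.93
```

Emit:
carry_out([
  [1,0,0,-0.1,0],
  [1,0,0,-0.05,0],
  [1,0.3,0,0,0],
  [1,0.3,0,0,0],
  [1,0.4,0,0,0],
  [1,0,0,0,0],
])

```text
time: 29.7
tool_pos: [0.528, -0.2354, 0.0861]
ee_rot: [-0.667, 1.569, 2.706]
wrist_force: [-0.3, -0.1, -3.1]
width: 0.0634
```

```bash
python3 g.py .5245 -.2353 .04 -76.7;
```

```text
t 29.7 pos [ 0.528  -0.2354  0.0861] jaw -76.77 down [-0.002  0.001 -1.   ] q [-0.52  0.18  1.43 -0.    1.53  0.82] F [-0.3 -0.1 -3.1] M [-0.022  0.046  0.018] w 0.0634
shift cm [ 4.61 -0.08  0.33] turn -0.07 or 179.93
```

Free of side force. I'll keep lowering to just above the floor.

Emit:
carry_out([
  [1,0.5,0,0,0],
  [1,0.5,0,0,0],
  [1,0.5,0,0,0],
  [1,0.5,0,0,0],
  [1,0,0,0,0],
])

```text
time: 30.2
tool_pos: [0.528, -0.2353, 0.0659]
ee_rot: [-0.7, 1.569, 2.673]
wrist_force: [0.3, -0.4, -2.2]
width: 0.0635
```

```bash
python3 g.py .528 -.2354 .04 -76.7;
```

```text
t 30.2 pos [ 0.528  -0.2353  0.0659] jaw -76.77 down [-0.002  0.001 -1.   ] q [-0.52  0.19  1.46 -0.    1.49  0.82] F [ 0.3 -0.4 -2.2] M [ 0.016 -0.024  0.014] w 0.0635
shift cm [2.59 0.01 0.  ] turn -0.07 or 179.93
```

Emit:
carry_out([
  [1,0.5,0,0,0],
  [1,0.4,0,0,0],
  [1,0.4,0,0,0],
  [1,0.4,0,0,0],
  [1,0.3,0,0,0],
  [1,0,0,0,0],
])

```text
time: 30.8
tool_pos: [0.5283, -0.2355, 0.0465]
ee_rot: [-0.69, 1.57, 2.682]
wrist_force: [0.2, 0.3, -2.1]
width: 0.0638
```

```bash
python3 g.py .528 -.2354 .04 -76.7;
```

```text
t 30.8 pos [ 0.5283 -0.2355  0.0465] jaw -76.77 down [-0.001  0.001 -1.   ] q [-0.52  0.21  1.49 -0.    1.45  0.82] F [ 0.2  0.3 -2.1] M [ 0.016  0.029 -0.   ] w 0.0638
shift cm [ 0.65 -0.02  0.03] turn -0.07 or 179.93
```

Emit:
carry_out([
  [1,0.2,0,0,0],
  [1,0.2,0,0,0],
  [1,0.1,0,0,0],
  [1,0,0,0,0],
  [1,0,0,0,0],
])

```text
time: 31.3
tool_pos: [0.5288, -0.2357, 0.0423]
ee_rot: [2.144, 1.571, -0.766]
wrist_force: [-0.2, -0.6, -2.1]
width: 0.0639
```

```bash
python3 g.py .528 -.2354 .04 -76.7;
```

```text
t 31.3 pos [ 0.5288 -0.2357  0.0423] jaw -76.77 down [ 0. -0. -1.] q [-0.52  0.21  1.49 -0.    1.44  0.82] F [-0.2 -0.6 -2.1] M [ 0.012 -0.008  0.006] w 0.0639
shift cm [ 0.23 -0.05  0.07] turn -0.07 or 179.93
```

Emit:
carry_out([
  [1,0.1,0,0,0],
  [1,0.1,0,0,0],
  [1,0.1,0,0,0],
  [1,0,0,0,0],
  [1,0,0,0,0],
])

```text
time: 31.8
tool_pos: [0.5289, -0.2358, 0.04]
ee_rot: [2.314, 1.57, -0.596]
wrist_force: [-1.8, 1.0, 2.9]
width: 0.0634
```

```bash
python3 g.py .528 -.2354 .04 -76.7;
```

```text
t 31.8 pos [ 0.5289 -0.2358  0.04  ] jaw -76.77 down [ 0. -0. -1.] q [-0.52  0.21  1.49 -0.    1.44  0.82] F [-1.8  1.   2.9] M [0.208 0.36  0.012] w 0.0634
shift cm [-0.   -0.06  0.08] turn -0.07 or 179.93
```

Floor contact at 0.040, as predicted. Release, rise and check.

Emit:
carry_out([
  [0,0,0,0,0],
  [0,0,0,0,0],
  [0,0,0,0,0],
  [0,0,0,0,0],
  [0,0,0,0,0],
  [0,-1,0,0,0],
  [0,-2,0,0,0],
  [0,-4,0,0,0],
  [0,-4,0,0,0],
  [0,-3,0,0,0],
  [0,-3,0,0,0],
  [0,0,0,0,0],
  [0,0,0,0,0],
])

```text
time: 33.1
tool_pos: [0.5291, -0.2359, 0.2102]
ee_rot: [2.352, 1.569, -0.559]
wrist_force: [1.0, 0.2, -0.6]
width: 0.0938
```

```bash
python3 - <<'E'
from h import *;from g import *
rep();d={n:robot.snapshot(n) for n in("side","wrist","scene")}
a=cv2.resize(d["side"]["image"][150:350,260:420],(400,500),interpolation=2);b=cv2.resize(d["wrist"]["image"][100:360,200:420],(400,500),interpolation=2)
cv2.imwrite("pics/f.png",np.hstack([a,b])[:,:,::-1])
im=d["wrist"]["image"].astype(int);v=proj(d["wrist"],[.528,-.235,.118]);print(v)
for z in(.122,.13):print(z,proj(d["side"],[.527,-.235,z]),proj(d["scene"],[.527,-.235,z]))
E
```

```text
t 33.1 pos [ 0.5291 -0.2359  0.2102] jaw -76.77 down [ 0.002 -0.001 -1.   ] q [-0.52  0.15  1.23 -0.    1.76  0.82] F [ 1.   0.2 -0.6] M [-0.023 -0.023 -0.037] w 0.0938
[316.98593558 232.70816155]
0.122 [344.7679109  276.06227861] [345.46748522 196.58282129]
0.13 [344.92501134 273.56146396] [345.50591668 194.03297271]
```

View pics/f.png

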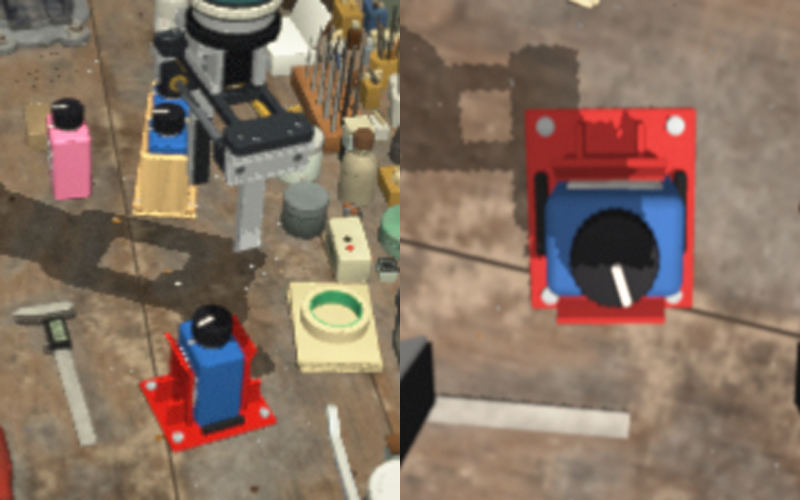

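The jar sits upright between the cheeks and inside both stops. Its cap is at side pixel (345,280), with the top at about 276, which matches the predicted seated height of z = 0.122. The other jars, the pink jar and the caliper are where they were, so I'm handing in.

```bash
python3 -c "
from bench import robot
print(robot.close_job())"
```

```text
the job is handed in; nothing more can be done
None
```

The loose cap was on the left jar (slot_1), and that jar now stands upright and fully home in the red rework stand. I handed the job in at about 33 s of the 67 s allowed.

- **Cap tests:** I twisted each cap about 20° counter-clockwise, from left to right, and let go.
  - The left cap showed almost no torque and stayed turned by about 20°.
  - The middle and right caps each gave about 0.2 N m and sprang back to near zero.
- **Carrying:** I lifted the left jar by its body across the 46 mm width, stood it on the clear bench at about (0.45, −0.04) and let go. I then gripped it across its 64 mm length and lowered it into the stand.
- **Last checks:** The final side and wrist views show the jar between the cheeks and stops, with its cap top at the expected height. The contact height on the stand floor also matched. In those views the sound jars are in the rack, and the pink jar and caliper look unmoved. The gripper is clear of everything.

**What disagreed:**
- **Fingertip height:** the fingertips really sit 20–30 mm above the reported TCP. My first grip on the left cap therefore closed on air, just above it, without disturbing it. I used a lower TCP height after that.
- **Stand position:** my estimate of the stand was about 2–3 mm off in x. A side force of about 4 N showed this at the flare, and I corrected it before lowering further.

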